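Dock the blender cup, fit its double lid and lift off the cover

TASK

Slide the tray with the steel blender cup into the slotted holder, fully home against its stop, then carry the nested pair of lids together by the inner lid's knob and lower it (do not drop it) until the inner lid sits in the mouth of the cup with the cover still on it. Then take the outer cover by its collar and lift it straight up, alone, so that the inner lid stays seated undisturbed, and finish while still holding the cover in the gripper, wholly clear above the knob: do not put it down. The tray stays home with the cup standing in it, and all the other things on the tiles stay where they are.

Things in the scene. Friction and masses are not known exactly. Their poses are not given: they have to be found in the camera images.
- tray: loose grey plastic tray, 0.35 kg, flat on the tiles before the holder's mouth, cup standing on it. Plate 6 thick, 120 wide (y), from x = -103 to its leading edge at x = +55. Origin: underside, below the centre of the cup's seat ring (inner diameter 85, 6 high). +x is the way it slides in. Its handle fin stands at x = -95. Sliding it loaded takes 3 to 9 N. All sizes here in mm.
- tray_fin (a point): top middle of the tray's upright handle fin at its trailing end: 10 thick along the tray's x, 50 wide along y, top 62 above the tiles; the cup's wall is 50 away. Pinch it across its thickness from above, near the top. Axes as the tray's.
- holder: fixed low aluminium holder: two rails (13.5 high) with inward lips make a slot 124 wide, 9.5 high, so the tray slides in under the lips with 2 play each side. Open to its own -x, stop (16 high) at x = +55. Rails from x = -50 to +55; flared guides widen the mouth to 160 at x = -78. With the tray fully home, holder and tray origins and axes coincide (tray's leading edge on the stop).
- cup: loose open steel cup, 0.25 kg, 80 outer diameter, 66 tall, wall 3.5 (mouth 73 across), upright in the tray's seat ring with about 2 play. Origin at the centre of its underside, 6 above the tray's origin; z up; rim at z = 66.
- inner_lid: inner lid, black plastic, loose, 0.18 kg: plug 64 across, 12 deep for the cup's mouth (4 play), flange 82 across, 5 thick that rests on the cup's rim, and a round knob 22 across, its top 66 above the origin. Origin: centre of the flange's underside, z up; seated, it is 66 above the cup's origin. At the start it stands on the tiles on its plug (origin 12 up) with the cover over it.
- knob_top (a point): centre of the top of the inner lid's knob. It sticks out 33 above the cover's collar; grip the knob in that length, from above, to carry both lids together.
- cover: outer cover, steel, loose, 0.12 kg, resting unlatched on the inner lid's flange: round deck 96 across, 4 thick, a skirt hanging 8 below it round the flange (3 play), and a tubular collar round the knob. Origin: centre of the deck's underside, z up; nested, it is 5 above the inner lid's origin. Clear of the knob once lifted 70 from there.
- collar_top (a point): centre of the mouth of the cover's collar: outer diameter 46, inner 36, rising 24 above the deck (28 above the cover's origin). Grip it across its outside from above, the 22 wide knob (33 higher than the collar) standing between the fingers.
- tumbler: clear plastic tumbler, 110 tall, 74 across the rim; origin at the centre of its underside (mm). Leave it alone.
- gasket: purple silicone ring lying flat, 72 across, 5 thick; origin at the centre of its underside (mm). Leave it alone.
- pry_tool: yellow plastic pry tool lying flat, 140 long; origin near its middle, underside (mm). Leave it alone.
- screwdriver: screwdriver lying flat near the far edge; origin near its middle, underside (mm). Leave it alone.
- spice_jar: small glass jar with a steel cap, 85 tall, 48 across; origin at the centre of its underside (mm). Leave it alone.
- coupling: black plastic ring, 60 across, 18 tall; origin at the centre of its underside (mm). Leave it alone.
- spoon: metal spoon lying flat; origin near its middle, underside (mm). Leave it alone.
Things that resemble listed ones, but are neither listed nor needed, are in the scene too. What is shaped like the tray but black or red is not meant.

How it is judged:
By the outcome, as a careful person would: the job done as asked, in the order asked, and still so for the second after the job is handed in, while the arm keeps its last pose, push and grip.
It also fails if it takes over 64 s, if anything falls off the work surface, if the arm or the gripper's body presses on something with over 40 N, if the wrist force passes 120 N, or if a joint passes its speed limit or range.

ROBOT

A 6-joint arm with a two-finger parallel gripper is mounted at the origin on the work surface. World frame = base frame: x ahead of the robot, y to its left, z up, the work surface at z = 0. Lengths are in mm, angles in rad, forces in N, time in s.
With the tool pointing down it reaches from about 300 to 775 mm from the base axis. Payload 14.6 kg.
Tool frame: the origin (TCP) lies between the finger pads; the fingertips stand 8 mm ahead of it and the grasp point (between the pads) lies 11 mm behind it; z points along the fingers, y is the direction in which the jaws open and shut (so a half turn about z gives the same grasp; the last joint's range is limited). The gripper opens to 94 mm and grips with 3 to 60 N. Pads are 16 mm wide; open, the fingers measure 119 mm over their backs; the gripper's body (75 mm by 177 mm) begins 78 mm behind the grasp point.
Start: joints at [-1.267, 0.3, 1.521, -0, 1.321, -0.067], TCP at [199.291, -512.613, 213.446] pointing down, gripper open.
Joint ranges: [-3.03, 3.03], [-0.79, 2.21], [0.23, 2.52], [-1.04, 4.18], [0, 3.07], [-2.55, 2.55]. Speed limits (rad/s): [2.22, 2.22, 2.57, 3.14, 3.14, 3.14].

INTERFACE

Orientations are given as [roll, pitch, yaw] about the fixed x, y, z axes, in that order (R = Rz(yaw) Ry(pitch) Rx(roll)).
In Python, from cell import manip, cams, models gives the robot as it stands. The module is installed in compiled form; this text tells all that it offers.
- The arm moves only by the shell command python3 -m pendant 'ROWS' [OPENING] [FORCE]. ROWS is JSON, a list that holds one entry, the list of rows, each a list of 4 numbers: the shift along the tool's x, y, z in cm, then the turn about the tool's z in rad. In form: [[[x, y, z, roll], ...]]. A call has 1 to 5 rows; each row is the pose to reach, as a shift and turn from the pose commanded when the call began, along the tool's axes at that moment; what a row does not reach only later rows make up. A row lasts 1/10 s, in which the tool goes at most 50 mm and 8.59 degrees, less where a joint would pass 70% of its speed; a pose out of reach is approached as far as the arm can. A call with a gripper value outside its range is refused whole. OPENING is the opening, from -1 (shut) to 1 (fully open), so that 0 is half open, set as the call begins (- or left out, the last holds). The fingers move at their own pace and stop on an object; FORCE is the grip in N (left out, the last holds). Time passes only in rows, so rows that repeat a pose let the fingers close. It gives the time, the measured TCP pose, the force and the opening at its end, in the units of the state.
- manip.read_state(): the state, without advancing time (a new reading comes with each control period).
- cams.camera(name): name is "side" or "top"; returns a dict with "frame" (384x512x3 uint8, red, green, blue), "K" (3x3 intrinsics, pixels), "D" ([k1, k2, p1, p2, k3] as OpenCV has them; the pictures are not rectified), "pose" (4x4, takes a point from camera to world coordinates). Camera axes: x right, y down, z forward; pixel columns grow to the right and rows downward; lengths in mm; the calibration is good to about 2 mm. A picture is of the moment at which its call begins. There is no depth.
- manip.sign_off(): hands the job in, once; it reports no verdict.
Trained networks look in the newest picture that a camera, given by its name, has taken for a name from the list of things; names that differ only in an ending like _2 or _b are one class to them, and where a whole thing is asked for, a point or a joint stands for the part that bears it (a point fixed in the world has none). Each returns a list of dicts, best first, with "score" (0 to 1); they miss things now and then, are a little off and sometimes report something else, mostly with a low value. They report only what shows in the picture. A call takes as long as a camera call. They do not tell look-alikes from the thing itself.
- models.regions_of(camera, name): "pixels" (384x512 bool, what is visible of it) and "point" ([column, row] in pixels, amid what is visible of it).
The state is a dict: "clock": time; "joints": joint angles; "qd": joint speeds; "effort": joint torques, N m; "eef_pos": TCP position; "eef_rot": TCP orientation; "wrist_force": force on the tool from outside, world axes, zero at the start; "moment": the same for the moment, N m; "finger_gap": finger opening in mm.
Only numpy, scipy, OpenCV 4.12 (cv2) and the standard library are available. Lean on these libraries where they do the work, as an engineer would, in place of code of your own. Each camera call takes 0.05 s, during which the arm holds its last target.

## Working session

There is one attempt and no reset: what is moved stays moved. The work goes in short steps, Python scripts to look and compute and a shell command to move; the robot and the scene stay as the last step left them, time stands still between calls to the robot, and variables do not carry over. Pictures are saved under pics/ and viewed, and the job is handed in when it is done.

```bash
mkdir -p pics; ls
cat > h.py <<'E'
import numpy as np, cv2
from cell import manip, cams, models
from scipy.spatial.transform import Rotation as R
def ray(c,px):
    K=np.array(c["K"]);D=np.array(c["D"]);P=np.array(c["pose"])
    u=cv2.undistortPoints(np.array([[px]],float),K,D)[0,0]
    d=P[:3,:3]@np.array([u[0],u[1],1.]); return P[:3,3],d
def onz(c,px,z):
    o,d=ray(c,px); return o+d*(z-o[2])/d[2]
def proj(c,pts):
    P=np.linalg.inv(np.array(c["pose"])); r,_=cv2.Rodrigues(P[:3,:3])
    return cv2.projectPoints(np.array(pts,float).reshape(-1,3),r,P[:3,3],np.array(c["K"]),np.array(c["D"]))[0].reshape(-1,2)
def tri(c1,p1,c2,p2):
    o1,d1=ray(c1,p1);o2,d2=ray(c2,p2);d1=d1/np.linalg.norm(d1);d2=d2/np.linalg.norm(d2)
    A=np.stack([d1,-d2],1);s=np.linalg.lstsq(A,o2-o1,rcond=None)[0]
    a=o1+d1*s[0];b=o2+d2*s[1];return (a+b)/2,np.linalg.norm(a-b)
def save(name,c,crop=None,k=1):
    f=c["frame"][:,:,::-1]
    if crop: x0,y0,x1,y1=crop; f=f[y0:y1,x0:x1]
    cv2.imwrite("pics/"+name+".png",cv2.resize(f,None,fx=k,fy=k,interpolation=cv2.INTER_CUBIC))
E
python3 - <<'E'
from h import *
s=manip.read_state();print({k:np.round(v,3).tolist() for k,v in s.items()})
for n in("top","side"):
    c=cams.camera(n);save(n+"0",c,k=1.5);print(n,np.round(c["pose"],3).tolist(),np.round(c["K"],1).tolist())
    for t in["tray","tray_fin","holder","cup","inner_lid","knob_top","cover","collar_top"]:
        print(t,[(round(r["score"],2),np.round(r["point"],1).tolist(),int(r["pixels"].sum())) for r in models.regions_of(n,t)])
E
```

```text
pics
{'clock': 0.0, 'joints': [-1.267, 0.3, 1.522, 0.0, 1.321, -0.067], 'qd': [-0.001, -0.001, 0.001, -0.001, 0.0, -0.0], 'effort': [-0.0, -53.181, -35.274, 0.071, 0.024, -0.0], 'eef_pos': [199.205, -512.376, 212.898], 'eef_rot': [-3.14, -0.0, 0.371], 'wrist_force': [0.796, -0.391, 0.83], 'moment': [-0.025, 0.012, -0.04], 'finger_gap': 93.92}
top [[-0.027, -0.996, 0.083, 424.347], [-1.0, 0.027, -0.003, -16.615], [0.0, -0.083, -0.997, 1188.093], [0.0, 0.0, 0.0, 1.0]] [[353.7, 0.0, 253.6], [0.0, 353.7, 182.9], [0.0, 0.0, 1.0]]
tray [(0.95, [380.2, 258.5], 1681), (0.86, [243.3, 235.0], 1785), (0.57, [269.3, 159.4], 1016)]
tray_fin [(0.94, [239.6, 235.6], 1820), (0.81, [383.1, 258.9], 1638), (0.79, [270.5, 159.7], 1196), (0.34, [201.5, 188.4], 764)]
holder [(0.68, [188.4, 179.9], 685)]
cup [(0.89, [254.3, 157.4], 511)]
inner_lid [(0.74, [343.0, 190.3], 542), (0.53, [348.7, 183.8], 80)]
knob_top []
cover [(0.88, [345.2, 188.8], 581), (0.59, [254.0, 155.0], 517), (0.52, [123.6, 197.8], 568)]
collar_top [(0.75, [347.1, 187.1], 547), (0.62, [348.0, 185.2], 59), (0.42, [298.1, 231.8], 117)]
side [[0.998, -0.04, 0.039, 470.178], [-0.055, -0.727, 0.685, -930.082], [0.001, -0.686, -0.728, 1040.977], [0.0, 0.0, 0.0, 1.0]] [[363.0, 0.0, 257.5], [0.0, 363.0, 188.3], [0.0, 0.0, 1.0]]
tray [(0.94, [284.8, 212.6], 689), (0.88, [180.0, 313.3], 2189), (0.74, [211.9, 189.8], 1039)]
tray_fin [(0.86, [210.6, 192.2], 1033), (0.67, [178.7, 308.6], 2206), (0.66, [282.1, 216.0], 684)]
holder [(0.62, [253.7, 163.9], 406)]
cup [(0.6, [282.0, 197.4], 534)]
inner_lid [(0.73, [240.8, 123.0], 403), (0.53, [259.8, 266.4], 78)]
knob_top [(0.73, [281.5, 211.8], 683)]
cover [(0.86, [257.0, 274.3], 574)]
collar_top [(0.66, [259.5, 276.8], 560), (0.2, [254.2, 268.8], 77)]
```

View pics/top0.png

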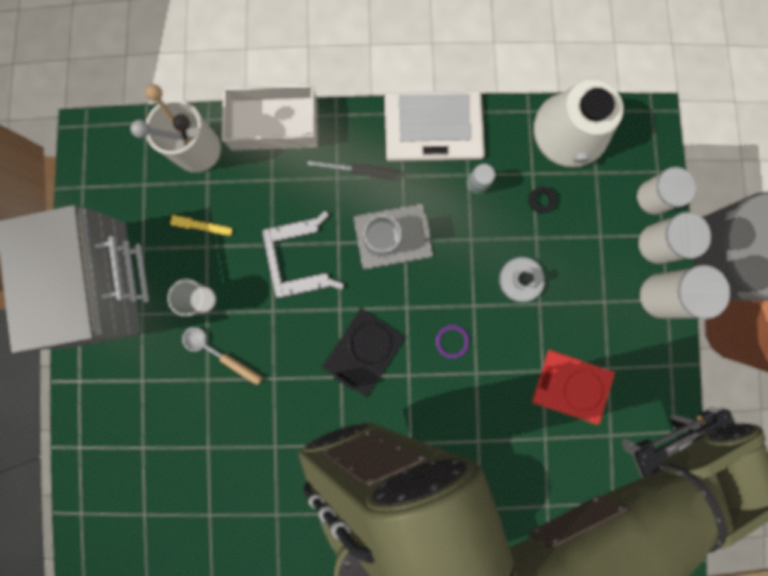

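View pics/side0.png

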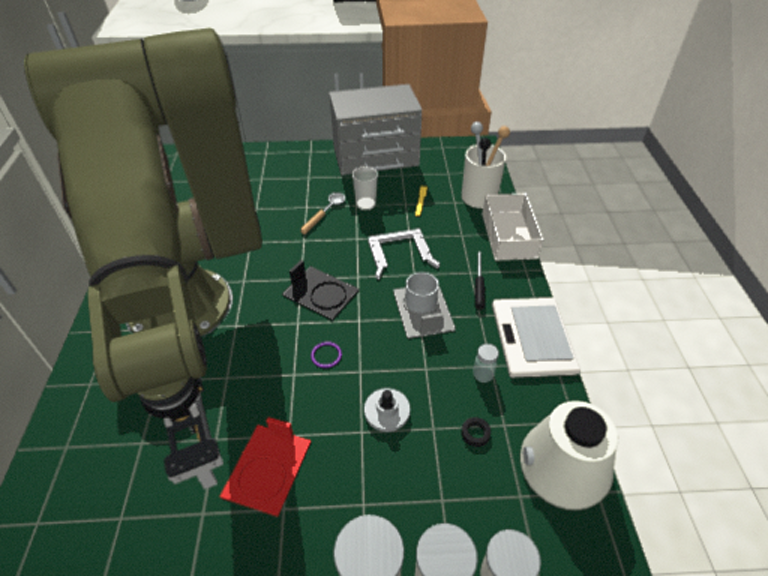

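The top view shows the grey tray with the cup at (262,158), the holder at (200,172) with its mouth to the right, and the lid pair at (347,186). The black tray at (243,235) and the red one at (383,258) are decoys. I'm enlarging the crops.

Run:
```python
from h import *
c=cams.camera("top");save("t1",c,(160,120,380,220),3.6)
c=cams.camera("side");save("s1",c,(220,140,340,300),3.7)
```

```text
(no output)
```

View pics/t1.png

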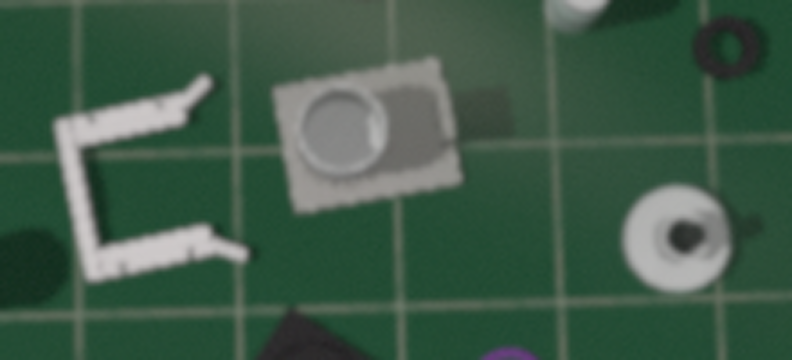

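View pics/s1.png

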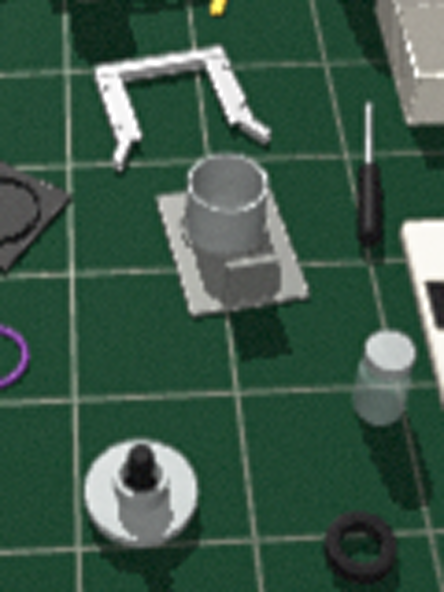

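Run:
```python
from h import *
ct=cams.camera("top");cs=cams.camera("side")
T=lambda x,y:(160+x/3.6,120+y/3.6)
S=lambda x,y:(220+x/3.7,140+y/3.7)
def sh(n,c,f,L,z):
    P=[onz(c,f(*p),z)[:2] for p in L];print(n,[np.round(p,1).tolist() for p in P]);return P
t=sh("tray top",ct,T,[(273,86),(437,58),(462,185),(296,213)],6)
a=t[0]-t[1];print("dirs",np.degrees(np.arctan2(a[1],a[0])),np.linalg.norm(a)); a=t[3]-t[2];print(np.degrees(np.arctan2(a[1],a[0])),np.linalg.norm(a));print(np.linalg.norm(t[0]-t[3]),np.linalg.norm(t[1]-t[2]))
t2=sh("tray side (far-left,front-right,front-left)",cs,S,[(158,197),(308,294),(193,314)],6)
sh("hold top: outerTL,BL,flare tips,inner rail ends,",ct,T,[(54,122),(90,282),(209,76),(247,256),(187,122),(209,226)],13.5)
sh("hold side stop outer L,R, flare tips",cs,S,[(96,70),(222,46),(122,168),(268,138)],13.5)
print("cup rim", onz(ct,T(341,130),72), onz(cs,S(228,188),72))
print("knob", onz(ct,T(686,236),78),onz(cs,S(141,452),78))
print("knob tri",tri(ct,T(686,236),cs,S(141,452)))
print("deck", onz(ct,T(677,238),21),onz(cs,S(140,490),21))
```

```text
tray top [[657.4, 36.9], [680.1, -118.4], [558.9, -137.7], [536.8, 18.1]]
dirs 98.31973608004321 156.95817371388569
98.08539947334117 157.31693975995387
122.0944133597689 122.74159579054907
tray side (far-left,front-right,front-left) [[543.7, 16.6], [682.0, -120.1], [567.5, -138.5]]
hold top: outerTL,BL,flare tips,inner rail ends, [[627.8, 242.5], [477.1, 210.1], [667.2, 96.3], [497.4, 64.1], [624.1, 117.6], [526.2, 98.8]]
hold side stop outer L,R, flare tips [[485.4, 209.2], [632.7, 242.6], [507.8, 53.4], [667.6, 89.7]]
cup rim [603.25570272 -25.45929741  72.        ] [608.62226576 -35.54831675  72.        ]
knob [ 500.4840115  -326.35867254   78.        ] [ 505.9431914  -333.81909649   78.        ]
knob tri (array([ 503.66877572, -328.70045091,   69.43485891]), np.float64(5.1858619226391225))
deck [ 502.77004646 -333.74478375   21.        ] [ 505.09424004 -335.88201078   21.        ]
```

```bash
cat > fit.py <<'E'
from h import *
from scipy.optimize import minimize
def boxhull(c,poly,z0,z1,T,ox,oy,s):
    pts=[]
    for x,y in poly:
        for z in(z0,z1):
            pts.append([T[0]+np.cos(T[2])*x-np.sin(T[2])*y,T[1]+np.sin(T[2])*x+np.cos(T[2])*y,z])
    p=(proj(c,pts)-[ox,oy]+0.5)*s
    return cv2.convexHull((p*16).astype(np.int32))
def render(c,parts,T,win,s=4):
    x0,y0,x1,y1=win
    m=np.zeros(((y1-y0)*s,(x1-x0)*s),np.uint8)
    for poly,z0,z1 in parts: cv2.fillConvexPoly(m,boxhull(c,poly,z0,z1,T,x0,y0,s),255,cv2.LINE_AA,4)
    m=cv2.resize(m,(x1-x0,y1-y0),interpolation=cv2.INTER_AREA)/255.
    return cv2.GaussianBlur(m,(0,0),0.8)
def rect(a,b,c,d): return [(a,c),(b,c),(b,d),(a,d)]
def holder(w,t,lip,ft):
    P=[(rect(55,55+t,-w,w),0,16)]
    for s in(1,-1):
        P.append((rect(-50,55,s*(62-lip),s*w),0 if 0 else 9.5,13.5)); P.append((rect(-50,55,s*62,s*w),0,13.5))
        P.append(([(-50,s*62),(-50,s*(62+ft)),(-78,s*(80+ft)),(-78,s*80)],0,13.5))
    return P
def softmask(c,win):
    x0,y0,x1,y1=win
    f=c["frame"][y0:y1,x0:x1].astype(float)
    return f
def red(c,win,lo,hi):  # green ground has low red
    f=softmask(c,win)[:,:,0]; return np.clip((f-lo)/(hi-lo),0,1)
E
python3 - <<'E'
from fit import *
ct=cams.camera("top");cs=cams.camera("side")
def near(c,Ts,r,win):
    x0,y0,x1,y1=win
wt=(168,130,238,205);ws=(235,145,300,192)
for c,w in((ct,wt),(cs,ws)):
    f=softmask(c,w)[:,:,0];print(np.percentile(f,[5,25,50,75,90,97]))
def cost(p,cams_,ret=False):
    T=p[:3]*[1,1,.01]; 
    e=0
    for c,w in cams_:
        m=render(c,holder(*p[3:7]),T,w)
        g=red(c,w,60,200)
        # weight mask: near holder
        k=cv2.dilate((m>0.05).astype(np.uint8),np.ones((7,7)))
        e+=((m-g)**2).sum() if not ret else 0
        if ret: cv2.imwrite(f"pics/fit{ret}.png",cv2.resize(np.hstack([m,g])*255,None,fx=5,fy=5))
    return e
for nm,cc in(("top",[(ct,wt)]),("side",[(cs,ws)]),("both",[(ct,wt),(cs,ws)])):
    p0=np.array([566,158,177.7,75,10,6,8])
    b=None
    for it in range(3):
        r=minimize(cost,p0,args=(cc,),method="Nelder-Mead",options=dict(maxiter=1500,initial_simplex=p0+np.vstack([np.zeros(7),np.diag([5,5,3,3,2,2,2])]),xatol=.05,fatol=.01));p0=r.x
    print(nm,np.round(r.x,2),np.degrees(r.x[2]*.01),r.fun)
    if nm!="both": cost(r.x,cc,nm)
E
```

```text
[ 29.  35.  41.  75. 182. 201.]
[ 19.  32.  36.  95. 191. 246.]
top [568.35 161.65 176.2   76.13  14.19  12.71  10.85] 100.95666829957601 15.635552786050393
side [567.86 168.41 176.65  74.49   7.5   11.65   7.16] 101.2125255824997 75.09799844765365
both [568.32 163.04 176.37  75.57  12.97  12.31   9.51] 101.05104755421586 105.42147536338665[ WARN:0@3.765] global loadsave.cpp:1063 imwrite_ Unsupported depth image for selected encoder is fallbacked to CV_8U.
```

View pics/fittop.png

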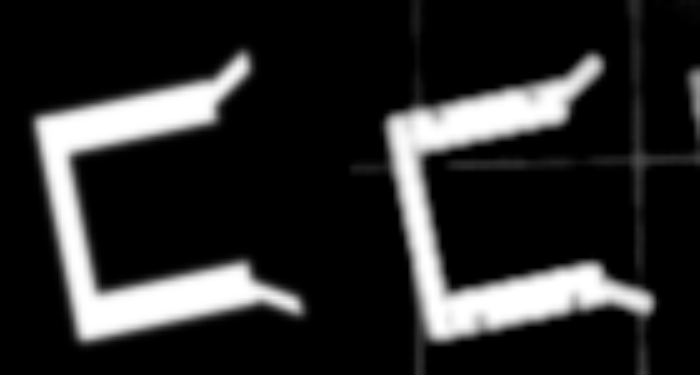

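View pics/fitside.png

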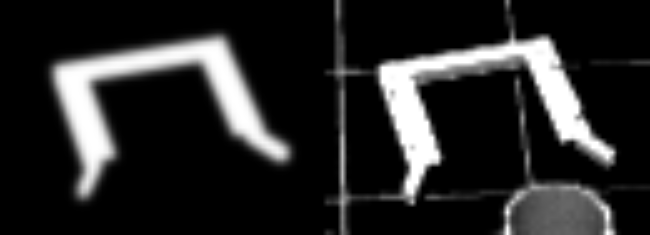

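```bash
cat > fit2.py <<'E'
from fit import *
def circ(cx,cy,r,n=40):
    a=np.linspace(0,2*np.pi,n,endpoint=False); return [(cx+r*np.cos(t),cy+r*np.sin(t)) for t in a]
def sat(c,win):
    f=softmask(c,win); d=(f[:,:,1]-f[:,:,0])/(f.sum(2)+1); return d
def fitobj(parts,p0,cc,thr,step=(5,5,3)):
    G=[np.clip((thr[0]-sat(c,w))/(thr[0]-thr[1]),0,1) for c,w in cc]
    def cost(p):
        T=p*[1,1,.01]
        return sum(((render(c,parts,T,w)-g)**2).sum() for (c,w),g in zip(cc,G))
    p0=np.array(p0,float)
    for _ in range(2):
        r=minimize(cost,p0,method="Nelder-Mead",options=dict(initial_simplex=p0+np.vstack([np.zeros(3),np.diag(step)]),xatol=.05,fatol=.01));p0=r.x
    ims=[np.hstack([render(c,parts,p0*[1,1,.01],w),g]) for (c,w),g in zip(cc,G)]
    return p0,r.fun,ims
TRAY=[(rect(-103,55,-60,60),0,6),(rect(-100,-90,-25,25),0,62),(circ(0,0,40),6,72)]
LID=[(circ(0,0,48),9,21),(circ(0,0,23),21,45),(circ(0,0,11),45,78)]
E
python3 - <<'E'
from fit2 import *
ct=cams.camera("top");cs=cams.camera("side")
wt=(228,128,300,186);ws=(255,175,308,230)
for c,w in((ct,wt),(cs,ws)): print(np.round(np.percentile(sat(c,w),[3,10,25,50,75,90]),3))
for nm,cc in(("top",[(ct,wt)]),("side",[(cs,ws)])):
    p,f,im=fitobj(TRAY,[605,-26,172],cc,(.12,.03));print(nm,np.round(p,2),np.degrees(p[2]/100),f)
    cv2.imwrite(f"pics/tr{nm}.png",(cv2.resize(im[0],None,fx=5,fy=5)*255).clip(0,255).astype(np.uint8))
wl=(325,165,375,210);wm=(238,252,284,294)
for nm,cc in(("top",[(ct,wl)]),("side",[(cs,wm)])):
    p,f,im=fitobj(LID,[503,-334,0],cc,(.12,.03));print("lid",nm,np.round(p,2),f)
    cv2.imwrite(f"pics/li{nm}.png",(cv2.resize(im[0],None,fx=5,fy=5)*255).clip(0,255).astype(np.uint8))
E
python3 -c "
import cv2,numpy as np
a=[cv2.imread('pics/'+n+'.png') for n in('trtop','trside','litop','liside')]
H=max(a[0].shape[0],a[1].shape[0])
def row(x,y):
    h=max(x.shape[0],y.shape[0]);o=np.full((h,x.shape[1]+y.shape[1]+10,3),128,np.uint8);o[:x.shape[0],:x.shape[1]]=x;o[:y.shape[0],x.shape[1]+10:]=y;return o
A=row(*a[:2]);B=row(*a[2:]);W=max(A.shape[1],B.shape[1]);B=cv2.copyMakeBorder(B,0,0,0,W-B.shape[1],0);A=cv2.copyMakeBorder(A,0,0,0,W-A.shape[1],0)
m=np.vstack([A,B]);print(m.shape);cv2.imwrite('pics/allfit.png',cv2.resize(m,(800,int(800*m.shape[0]/m.shape[1]))))"
```

```text
[-0.005 -0.003  0.     0.068  0.161  0.241]
[-0.002  0.002  0.007  0.137  0.256  0.278]
top [608.01 -25.62 173.2 ] 99.234647784145 288.3990025545787
side [607.21 -23.85 172.63] 98.90966746151479 78.40623677571392
lid top [ 503.78 -333.78    2.79] 79.86370392773318
lid side [ 504.1  -332.52    1.26] 74.81052315695887
(515, 1260, 3)
```

View pics/allfit.png

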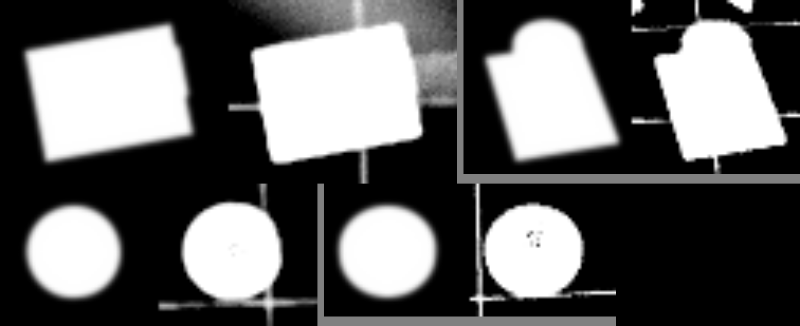

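```bash
cat > go.py <<'E'
# usage: go.py x y z yawdeg -> shift in tool axes (cm) & roll from measured pose
import sys
from h import *
s=manip.read_state();p=np.array(s["eef_pos"]);Rm=R.from_euler("xyz",s["eef_rot"]).as_matrix()
x,y,z,yaw=map(float,sys.argv[1:5])
d=Rm.T@(np.array([x,y,z])-p)/10
cy=np.arctan2(Rm[1,0],Rm[0,0]);r=-(np.radians(yaw)-cy);r=(r+np.pi/2)%np.pi-np.pi/2
print("clock",round(s["clock"],2),"pos",np.round(p,1),"yaw",round(np.degrees(cy),2),"F",np.round(s["wrist_force"],1),"gap",round(s["finger_gap"],1))
print("shift cm",np.round(d,2),"roll",round(r,3))
E
python3 go.py 622 -118.4 150 8.9
```

```text
clock 1.3 pos [ 199.3 -512.6  213.4] yaw 21.24 F [-0.5 -0.2 -0.5] gap 94.1
shift cm [ 53.68 -21.43   6.34] roll 0.215
```

```bash
python3 -m pendant '[[[53.7,-21.4,2,0.215],[53.7,-21.4,2,0.215],[53.7,-21.4,2,0.215],[53.7,-21.4,2,0.215],[53.7,-21.4,2,0.215]]]' -0.15 20; python3 go.py 622 -118.4 150 8.9
```

```text
clock: 1.8
eef_pos: [381.0, -343.0, 205.1]
eef_rot: [3.141, -0.0, 0.156]
wrist_force: [-0.1, -0.4, -0.4]
finger_gap: 57.2
clock 1.8 pos [ 381.  -343.   205.1] yaw 8.91 F [-0.1 -0.4 -0.4] gap 57.2
shift cm [ 27.29 -18.46   5.51] roll 0.0
```

```bash
python3 -m pendant '[[[27.3,-18.5,4.5,0],[27.3,-18.5,4.5,0],[27.3,-18.5,4.5,0],[27.3,-18.5,4.5,0],[27.3,-18.5,4.5,0]]]'; python3 go.py 622 -118.4 150 8.9
```

```text
clock: 2.3
eef_pos: [562.1, -173.8, 171.0]
eef_rot: [3.141, -0.0, 0.156]
wrist_force: [-0.0, -1.3, -0.1]
finger_gap: 39.9
clock 2.3 pos [ 562.1 -173.8  171. ] yaw 8.93 F [-0.  -1.3 -0.1] gap 39.9
shift cm [ 6.77 -4.54  2.1 ] roll 0.0
```

```bash
python3 -m pendant '[[[5.5,-3.7,1.7,0],[5.5,-3.7,1.7,0],[5.5,-3.7,1.7,0],[5.5,-3.7,1.7,0]]]'; python3 go.py 622 -118.4 120 8.9
```

```text
clock: 2.7
eef_pos: [609.0, -131.0, 154.1]
eef_rot: [3.142, 0.0, 0.156]
wrist_force: [0.2, -0.0, -0.1]
finger_gap: 39.9
clock 2.7 pos [ 609.  -131.   154.1] yaw 8.92 F [ 0.2 -0.  -0.1] gap 39.9
shift cm [ 1.48 -1.04  3.41] roll 0.0
```

```bash
python3 -m pendant '[[[1.3,-0.85,3.4,0],[1.3,-0.85,3.4,0],[1.3,-0.85,3.4,0],[1.3,-0.85,3.4,0]]]'
python3 - <<'E'
from h import *
c=cams.camera("top");save("t2",c,(200,110,320,200),5)
c=cams.camera("side");save("s2",c,(230,130,330,250),5)
E
python3 go.py 622 -118.4 41 8.9
```

```text
clock: 3.1
eef_pos: [620.9, -121.1, 122.0]
eef_rot: [3.141, -0.002, 0.155]
wrist_force: [0.2, 0.0, 0.4]
finger_gap: 39.5
clock 3.2 pos [ 621.1 -120.8  121.7] yaw 8.88 F [-1.   0.5 -0.2] gap 39.8
shift cm [ 0.12 -0.23  8.07] roll -0.0
```

View pics/s2.png

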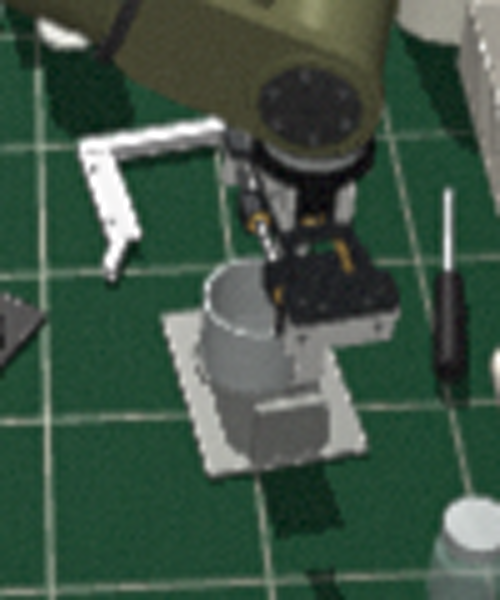

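View pics/t2.png

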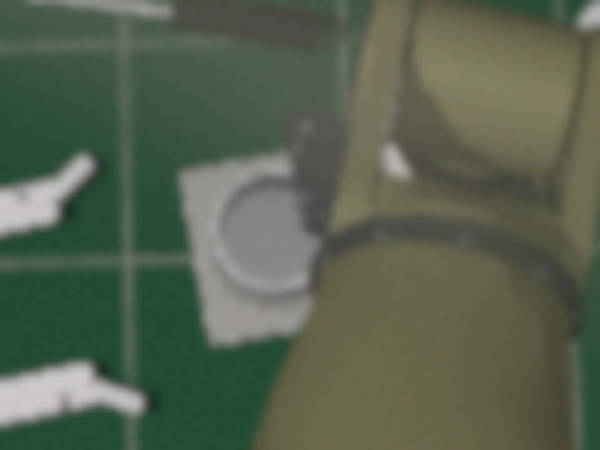

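Run:
```python
from h import *
c=cams.camera("side")
for p in[(252,408),(328,395),(290,401)]: print(onz(c,(230+p[0]/5,130+p[1]/5),62))
```

```text
[ 595.79484516 -124.87260604   62.        ]
[ 650.33523344 -115.96879935   62.        ]
[ 623.03037304 -119.9818598    62.        ]
```

The side view shows the open fingers right above the fin, at crop (290,401). That puts the fin top at (623,-120,62), which matches the tray fit. Descending.

```bash
python3 -m pendant '[[[0.1,-0.2,3,0],[0.1,-0.2,5.5,0],[0.1,-0.2,8,0],[0.1,-0.2,8,0],[0.1,-0.2,8,0]]]'; python3 go.py 622 -118.4 41 8.9
```

```text
clock: 3.75
eef_pos: [621.9, -118.0, 41.2]
eef_rot: [3.141, -0.001, 0.156]
wrist_force: [-0.3, -0.8, 0.2]
finger_gap: 40.2
clock 3.75 pos [ 621.9 -118.    41.2] yaw 8.92 F [-0.3 -0.8  0.2] gap 40.2
shift cm [0.   0.04 0.02] roll 0.0
```

```bash
python3 -m pendant '[[[0,0,0,0],[0,0,0,0],[0,0,0,0],[0,0,0,0],[0,0,0,0]]]' -1 25;  python3 -m pendant '[[[0,0,0,0],[0,0,0,0]]]'
python3 - <<'E'
from h import *
c=cams.camera("side");save("s3",c,(230,130,330,250),5)
E
```

```text
clock: 4.25
eef_pos: [621.9, -118.0, 40.7]
eef_rot: [3.141, -0.001, 0.156]
wrist_force: [-0.2, -0.5, 3.9]
finger_gap: 10.0
clock: 4.45
eef_pos: [621.9, -118.0, 40.6]
eef_rot: [3.141, -0.001, 0.156]
wrist_force: [-1.6, -0.9, 4.8]
finger_gap: 10.1
```

View pics/s3.png

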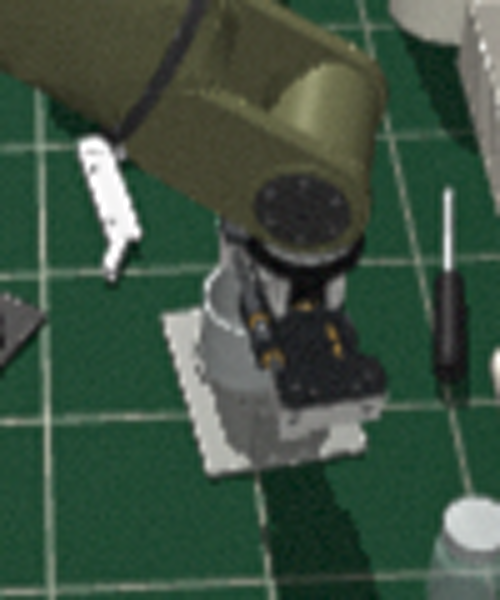

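```bash
python3 -m pendant '[[[0.05,-0.2,0,-0.018],[0.1,-0.5,0,-0.0375],[0.1,-1,0,-0.0375],[0.1,-1,0,-0.0375]]]'; python3 go.py 586.5 68.8 40.7 11.05
```

```text
clock: 4.9
eef_pos: [621.5, -107.5, 40.7]
eef_rot: [3.141, -0.001, 0.195]
wrist_force: [0.7, -2.2, 5.2]
finger_gap: 10.1
clock 4.9 pos [ 621.5 -107.5   40.7] yaw 11.14 F [ 0.7 -2.2  5.2] gap 10.1
shift cm [ -0.02 -17.98  -0.02] roll 0.002
```

```bash
python3 -m pendant '[[[0,-0.7,0,0],[0,-1.5,0,0],[0,-2.3,0,0],[0,-3.1,0,0],[0,-3.8,0,0]]]';python3 -m pendant '[[[0,-0.5,0,0],[0,-1,0,0],[0,-1.5,0,0],[0,-2,0,0],[0,-2,0,0]]]'; python3 go.py 586.5 68.8 40.7 11.05
python3 - <<'E'
from h import *
c=cams.camera("side");save("s4",c,(220,110,320,230),5)
c=cams.camera("top");save("t4",c,(160,110,280,200),5)
E
```

```text
clock: 5.4
eef_pos: [614.1, -70.6, 40.6]
eef_rot: [3.14, -0.001, 0.194]
wrist_force: [1.2, -6.2, 5.2]
finger_gap: 9.8
clock: 5.9
eef_pos: [610.2, -50.4, 40.6]
eef_rot: [3.141, -0.001, 0.195]
wrist_force: [1.1, -0.4, 6.9]
finger_gap: 10.1
clock 5.9 pos [610.2 -50.4  40.6] yaw 11.15 F [ 1.1 -0.4  6.9] gap 10.1
shift cm [-2.000e-02 -1.216e+01 -1.000e-02] roll 0.002
```

View pics/s4.png

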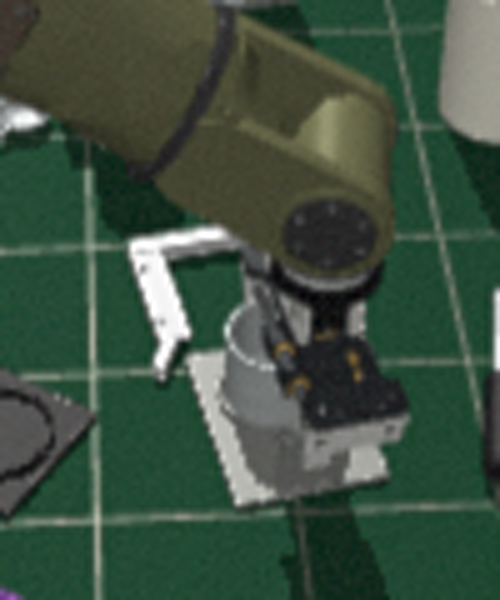

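View pics/t4.png

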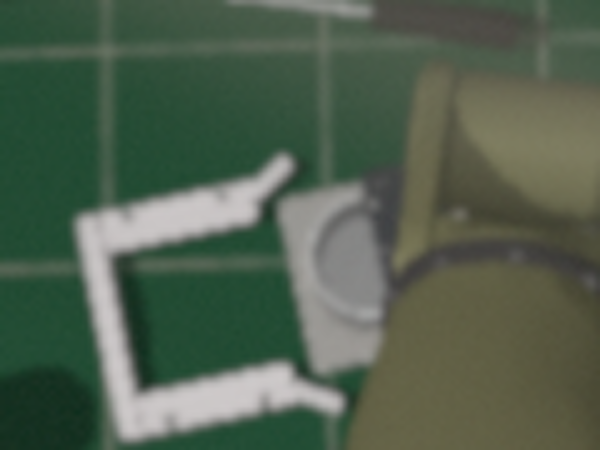

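```bash
python3 -m pendant '[[[0,-0.5,0,0],[0,-1,0,0],[0,-1.5,0,0],[0,-2,0,0],[0,-2.5,0,0]]]';python3 -m pendant '[[[0,-0.5,0,0],[0,-1,0,0],[0,-1.5,0,0],[0,-2,0,0],[0,-2.5,0,0]]]'; python3 go.py 586.5 68.8 40.7 11.05
```

```text
clock: 6.5
eef_pos: [605.5, -26.6, 40.6]
eef_rot: [3.14, -0.001, 0.194]
wrist_force: [1.1, -6.0, 5.3]
finger_gap: 9.6
clock: 7.0
eef_pos: [600.7, -2.1, 40.6]
eef_rot: [3.141, -0.001, 0.194]
wrist_force: [1.4, -5.9, 5.8]
finger_gap: 9.6
clock 7.0 pos [600.7  -2.1  40.6] yaw 11.12 F [ 1.4 -5.9  5.8] gap 9.6
shift cm [-0.03 -7.23 -0.01] roll 0.001
```

```bash
python3 -m pendant '[[[0,-0.5,0,0],[0,-1,0,0],[0,-1.5,0,0],[0,-2,0,0],[0,-2.5,0,0]]]';python3 -m pendant '[[[0,-0.5,0,0],[0,-1,0,0],[0,-1.5,0,0],[0,-2,0,0],[0,-2.5,0,0]]]'; python3 go.py 586.5 68.8 40.7 11.05
```

```text
clock: 7.5
eef_pos: [596.0, 22.5, 40.7]
eef_rot: [3.141, -0.001, 0.194]
wrist_force: [1.2, -6.9, 4.9]
finger_gap: 9.6
clock: 8.0
eef_pos: [591.1, 47.0, 40.6]
eef_rot: [3.141, -0.001, 0.194]
wrist_force: [0.8, -5.9, 5.3]
finger_gap: 9.9
clock 8.0 pos [591.1  47.   40.6] yaw 11.12 F [ 0.8 -5.9  5.3] gap 9.9
shift cm [-0.03 -2.22 -0.01] roll 0.001
```

```bash
python3 -m pendant '[[[0,-0.4,0,0],[0,-0.8,0,0],[0,-1.2,0,0],[0,-1.5,0,0]]]';python3 -m pendant '[[[0,-0.1,0,0],[0,-0.2,0,0],[0,-0.3,0,0],[0,-0.4,0,0]]]'; python3 go.py 586.5 68.8 40.7 11.05
```

```text
clock: 8.4
eef_pos: [588.2, 61.8, 40.6]
eef_rot: [3.141, -0.001, 0.194]
wrist_force: [1.9, -6.7, 5.9]
finger_gap: 10.0
clock: 8.8
eef_pos: [587.5, 65.5, 40.6]
eef_rot: [3.141, -0.001, 0.194]
wrist_force: [1.1, -6.8, 6.7]
finger_gap: 9.6
clock 8.8 pos [587.5  65.5  40.6] yaw 11.12 F [ 1.1 -6.8  6.7] gap 9.6
shift cm [-0.04 -0.34 -0.01] roll 0.001
```

```bash
python3 -m pendant '[[[0,-0.1,0,0],[0,-0.2,0,0],[0,-0.3,0,0]]]';python3 -m pendant '[[[0,-0.1,0,0],[0,-0.2,0,0]]]'
```

```text
clock: 9.1
eef_pos: [586.9, 67.4, 40.6]
eef_rot: [3.139, -0.001, 0.194]
wrist_force: [0.6, -20.7, 6.8]
finger_gap: 10.1
clock: 9.3
eef_pos: [586.8, 67.4, 40.8]
eef_rot: [3.136, -0.0, 0.194]
wrist_force: [2.2, -33.9, 9.7]
finger_gap: 10.0
```

```bash
python3 -m pendant '[[[0,0.1,0,0],[0,0.2,0,0],[0,0.2,0,0]]]'; python3 -m pendant '[[[0,0,0,0],[0,0,0,0],[0,0,0,0],[0,0,0,0],[0,0,0,0]]]' -0.15
python3 - <<'E'
from h import *
c=cams.camera("side");save("s5",c,(220,100,320,220),5)
E
```

```text
clock: 9.6
eef_pos: [586.8, 67.3, 40.6]
eef_rot: [3.139, -0.0, 0.194]
wrist_force: [-1.3, -14.7, 6.7]
finger_gap: 10.1
clock: 10.1
eef_pos: [586.4, 69.1, 40.0]
eef_rot: [-3.141, 0.0, 0.194]
wrist_force: [0.3, 0.2, 0.0]
finger_gap: 39.8
```

View pics/s5.png

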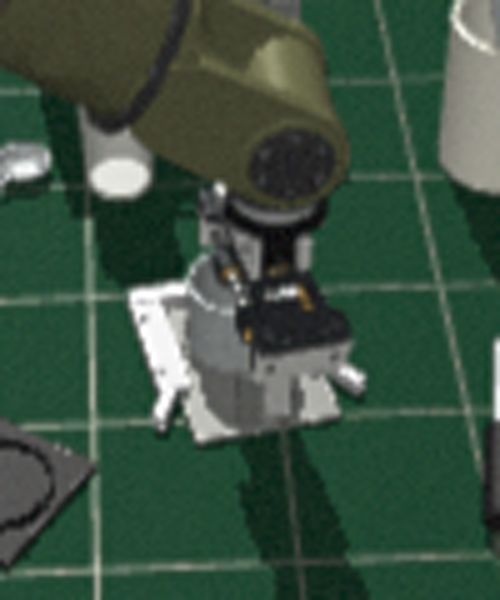

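```bash
python3 -m pendant '[[[0,0,-3,0],[0,0,-6,0],[0,0,-10,0],[0,0,-14,0],[0,0,-16,0]]]' ; python3 go.py 504 -333 170 11.1
python3 - <<'E'
from h import *
c=cams.camera("side");save("s6",c,(210,100,330,220),5)
E
```

```text
clock: 10.65
eef_pos: [587.2, 69.0, 203.9]
eef_rot: [3.141, -0.004, 0.193]
wrist_force: [-0.2, 0.4, -0.9]
finger_gap: 39.9
clock 10.65 pos [587.2  69.  203.9] yaw 11.08 F [-0.2  0.4 -0.9] gap 39.9
shift cm [-15.91  37.85   3.34] roll -0.0
```

View pics/s6.png

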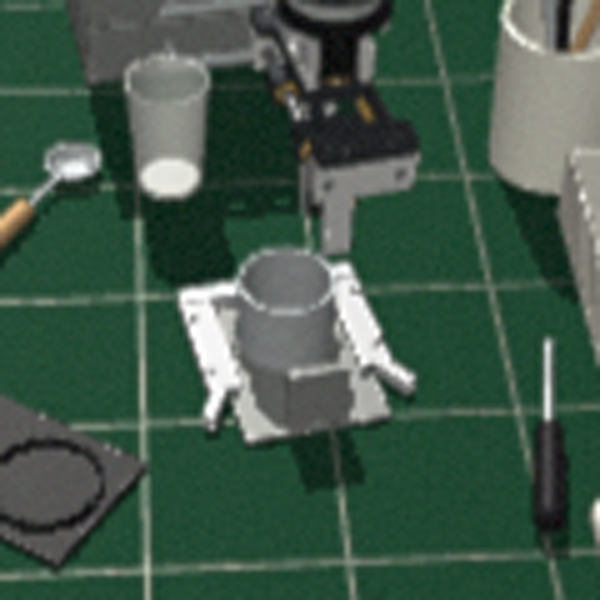

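The tray looks home, with its leading edge under the lips at the stop and the cup upright. Going over to the lids.

```bash
python3 -m pendant '[[[-15.9,37.8,3,0],[-15.9,37.8,3,0],[-15.9,37.8,3,0],[-15.9,37.8,3,0],[-15.9,37.8,3,0]]]' 0.1;python3 -m pendant '[[[-5,14,0.5,0],[-5,14,0.5,0],[-5,14,0.5,0],[-5,14,0.5,0]]]';python3 go.py 504 -333 130 11.1
```

```text
clock: 11.2
eef_pos: [534.9, -176.9, 181.2]
eef_rot: [-3.141, 0.0, 0.194]
wrist_force: [1.1, 0.3, -0.1]
finger_gap: 51.9
clock: 11.6
eef_pos: [511.8, -326.9, 175.5]
eef_rot: [-3.141, 0.001, 0.188]
wrist_force: [0.3, 0.3, -0.3]
finger_gap: 51.6
clock 11.6 pos [ 511.8 -326.9  175.5] yaw 10.79 F [ 0.3  0.3 -0.3] gap 51.6
shift cm [-0.88  0.46  4.55] roll -0.005
```

```bash
python3 -m pendant '[[[-0.6,0.4,2.5,0],[-0.8,0.35,5.5,0],[-0.8,0.35,5.5,0],[-0.8,0.35,5.5,0]]]';python3 go.py 504 -333 57 11.1
python3 - <<'E'
from fit2 import *
c=cams.camera("side");save("s7",c,(220,220,310,310),6)
w=(235,150,300,215)
c=cams.camera("top");save("t7",c,(160,120,290,220),5)
E
```

```text
clock: 12.0
eef_pos: [506.7, -326.7, 122.2]
eef_rot: [-3.141, 0.0, 0.194]
wrist_force: [-0.3, 0.0, 0.3]
finger_gap: 51.7
clock 12.0 pos [ 506.7 -326.7  122.2] yaw 11.1 F [-0.3  0.   0.3] gap 51.7
shift cm [-0.38  0.57  6.52] roll 0.0
```

View pics/s7.png

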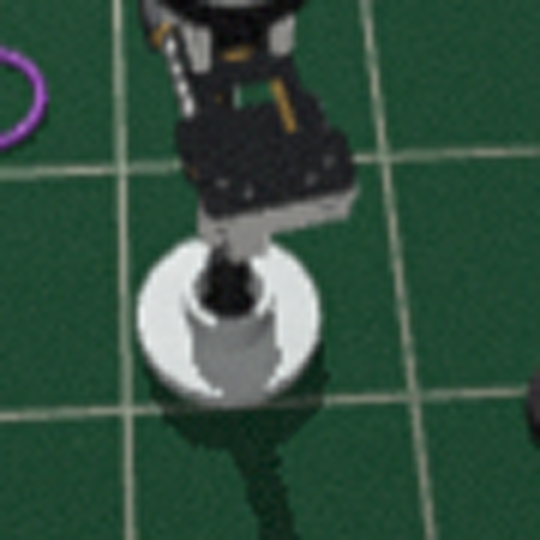

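View pics/t7.png

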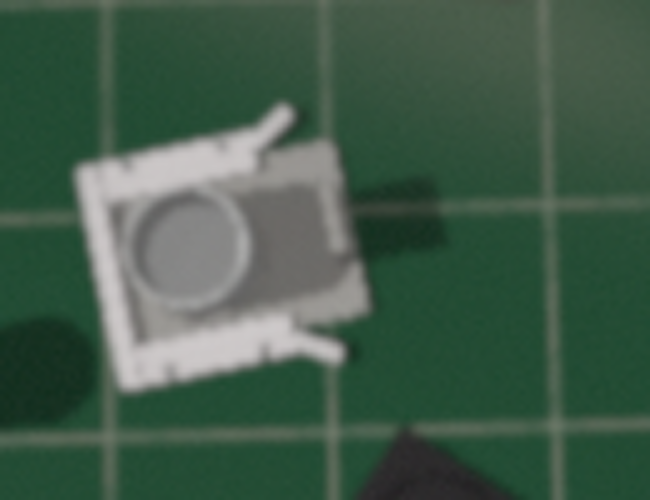

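The tray is home: its front edge meets the stop with no gap, and the cup stands at crop (186,247). Next is fine alignment over the knob.

```bash
python3 - <<'E'
from h import *
ct=cams.camera("top");
print("cup rim z72",onz(ct,(197.2,169.5),72))
E
python3 -m pendant '[[[-0.35,0.55,0.8,0],[-0.35,0.55,0.8,0],[-0.35,0.55,0.8,0]]]';python3 go.py 504 -333 57 11.1
python3 - <<'E'
from h import *
c=cams.camera("side");save("s8",c,(220,220,310,310),6)
c=cams.camera("top");save("t8",c,(310,140,400,230),6)
E
```

```text
cup rim z72 [565.29579158 158.75124788  72.        ]
clock: 12.45
eef_pos: [503.9, -333.5, 113.8]
eef_rot: [-3.141, 0.0, 0.193]
wrist_force: [-0.1, 0.6, 0.4]
finger_gap: 51.6
clock 12.45 pos [ 503.9 -333.5  113.8] yaw 11.05 F [-0.1  0.6  0.4] gap 51.6
shift cm [ 0.02 -0.04  5.68] roll -0.001
```

View pics/s8.png

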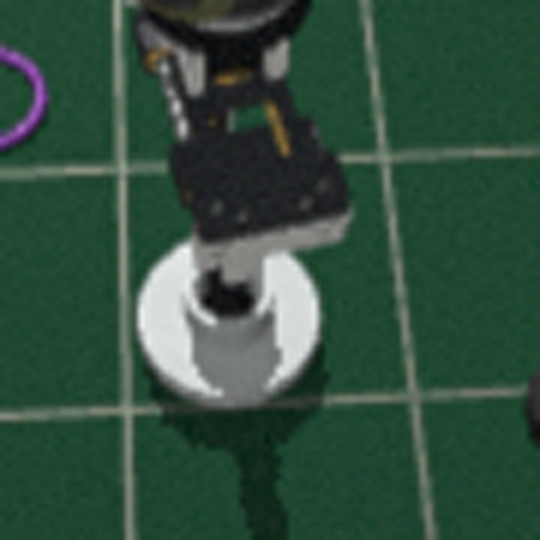

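View pics/t8.png

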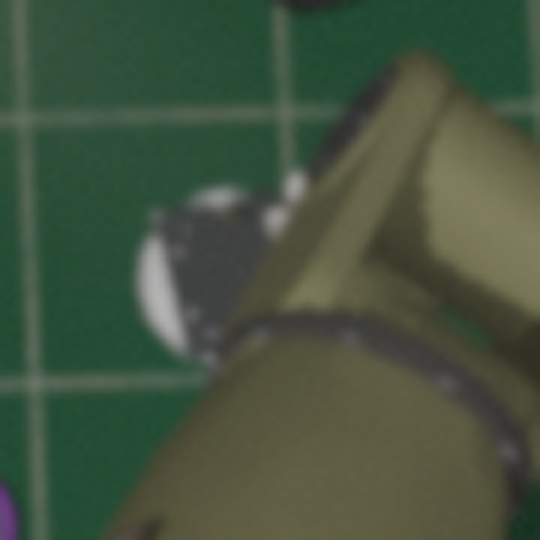

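Run:
```python
from h import *
c=cams.camera("side")
pts=[[503.9+.192*k,-333.5-.981*k,106] for k in(26,38)]+[[504,-333,78]]
print((proj(c,pts)-[220,220])*6)
```

```text
[[237.63603591 266.41065458]
 [243.76908622 287.17390772]
 [224.75238167 251.76080166]]
```

```bash
python3 -m pendant '[[[0.05,0,2,0],[0.05,0,4,0],[0.05,-0.03,5.65,0],[0.05,-0.03,5.65,0],[0.05,-0.03,5.65,0]]]';python3 -m pendant '[[[0,0,0,0],[0,0,0,0],[0,0,0,0],[0,0,0,0],[0,0,0,0]]]' -1 40;python3 -m pendant '[[[0,0,0,0],[0,0,0,0]]]'
```

```text
clock: 13.1
eef_pos: [504.7, -333.0, 57.9]
eef_rot: [3.141, -0.0, 0.193]
wrist_force: [-0.4, -0.1, -0.1]
finger_gap: 51.3
clock: 13.6
eef_pos: [504.6, -333.0, 57.7]
eef_rot: [3.141, -0.0, 0.193]
wrist_force: [-0.8, 0.8, 1.8]
finger_gap: 20.8
clock: 13.8
eef_pos: [504.6, -333.0, 57.7]
eef_rot: [3.141, -0.0, 0.193]
wrist_force: [-0.5, 0.3, 4.2]
finger_gap: 20.8
```

```bash
python3 -m pendant '[[[0,0,-0.5,0],[0,0,-1.2,0],[0,0,-2.5,0],[0,0,-4,0],[0,0,-6,0]]]';python3 -m pendant '[[[0,0,-2,0],[0,0,-4,0],[0,0,-6,0],[0,0,-6,0]]]'
python3 - <<'E'
from h import *
c=cams.camera("side");save("s9",c,(210,190,310,290),6)
E
python3 go.py 504 -333 57 11.1
```

```text
clock: 14.3
eef_pos: [504.3, -332.8, 118.6]
eef_rot: [-3.141, 0.0, 0.193]
wrist_force: [0.5, -0.2, -2.6]
finger_gap: 21.3
clock: 14.7
eef_pos: [505.4, -333.6, 181.3]
eef_rot: [3.137, -0.004, 0.193]
wrist_force: [0.5, 0.8, -3.3]
finger_gap: 20.9
clock 14.75 pos [ 504.9 -333.2  179.1] yaw 11.07 F [ 0.2  0.2 -3.9] gap 20.6
shift cm [-0.11 -0.06 12.21] roll -0.0
```

View pics/s9.png

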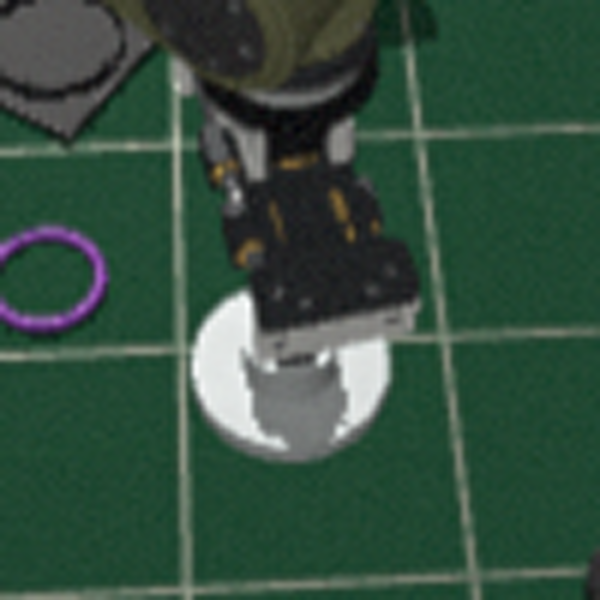

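Run:
```python
from h import *
ct=cams.camera("top");cs=cams.camera("side")
save("tc",ct,(175,145,225,195),12);save("sc",cs,(240,135,295,185),12)
def ext(c,x,y,r,o):
    a=np.linspace(0,2*np.pi,200);p=proj(c,np.stack([x+r*np.cos(a),y+r*np.sin(a),0*a+72],1))
    return np.round([*((p.min(0)-o+.5)*12-.5),*((p.max(0)-o+.5)*12-.5)],0)
for x,y in((565,159),(568.5,161)):
  for r in(40,36.5): print(x,y,r,"top l,t,r,b",ext(ct,x,y,r,[175,145]),"side",ext(cs,x,y,r,[240,135]))
```

```text
565 159 40 top l,t,r,b [121. 151. 421. 451.] side [196. 176. 436. 336.]
565 159 36.5 top l,t,r,b [134. 164. 408. 438.] side [207. 183. 426. 328.]
568.5 161 40 top l,t,r,b [113. 139. 414. 438.] side [207. 172. 446. 331.]
568.5 161 36.5 top l,t,r,b [127. 152. 400. 425.] side [217. 178. 435. 324.]
```

View pics/tc.png

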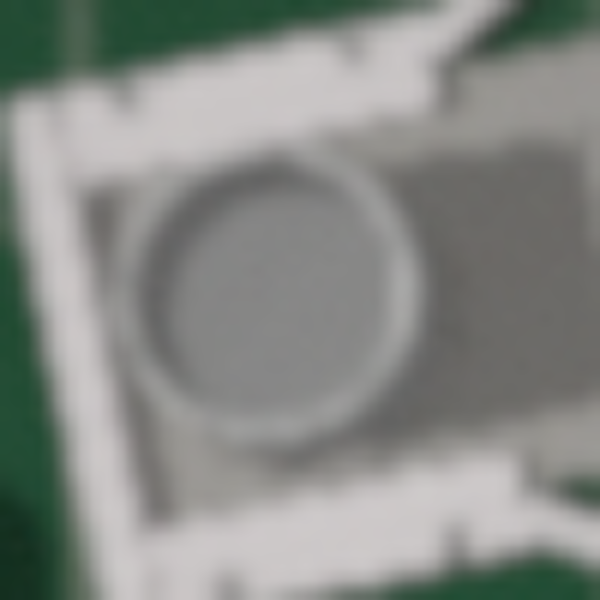

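View pics/sc.png

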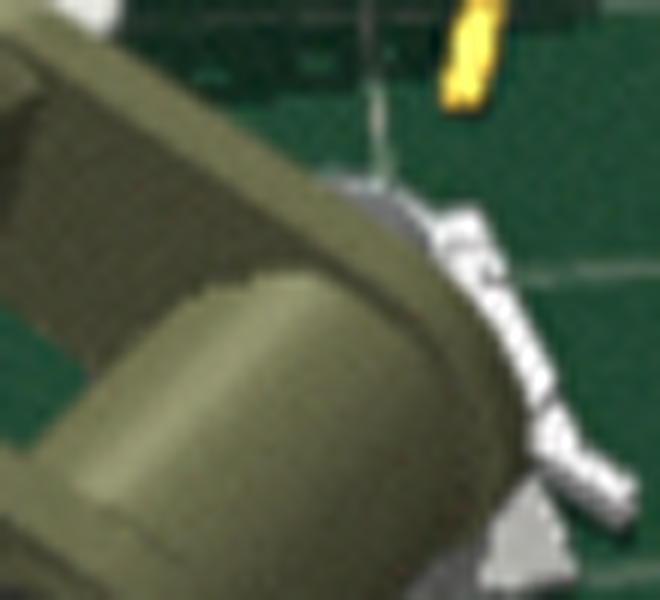

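```bash
python3 go.py 567.5 160 185 11.1
```

```text
clock 14.85 pos [ 504.2 -332.7  176.7] yaw 11.07 F [ 0.1  0.3 -3.6] gap 21.1
shift cm [ 15.68 -47.13  -0.8 ] roll -0.0
```

```bash
python3 -m pendant '[[[0.3,-0.9,-0.3,0],[0.9,-2.8,-0.8,0],[1.7,-5.2,-0.8,0],[2.7,-8.2,-0.8,0],[3.8,-11.4,-0.8,0]]]'; python3 -m pendant '[[[1.1,-3.3,0,0],[2.2,-6.6,0,0],[3.3,-9.9,0,0],[4.4,-13.2,0,0],[5.4,-16.2,0,0]]]';python3 -m pendant '[[[1,-3,0,0],[2,-6,0,0],[3,-9,0,0],[3.9,-11.7,0,0],[4.6,-13.8,0,0]]]'; python3 go.py 567.5 160 185 11.1
```

```text
clock: 15.35
eef_pos: [519.8, -211.3, 185.4]
eef_rot: [-3.141, 0.0, 0.193]
wrist_force: [0.7, 0.1, -3.1]
finger_gap: 21.0
clock: 15.85
eef_pos: [541.2, -41.3, 185.6]
eef_rot: [-3.141, -0.0, 0.194]
wrist_force: [0.7, -0.7, -3.8]
finger_gap: 20.7
clock: 16.35
eef_pos: [559.5, 102.9, 185.5]
eef_rot: [-3.141, 0.0, 0.195]
wrist_force: [0.5, -0.5, -3.1]
finger_gap: 21.1
clock 16.35 pos [559.5 102.9 185.5] yaw 11.17 F [ 0.5 -0.5 -3.1] gap 21.1
shift cm [ 1.89 -5.44  0.05] roll 0.001
```

```bash
python3 -m pendant '[[[0.6,-1.7,0,0],[1.1,-3.2,0,0],[1.6,-4.5,0,0],[1.85,-5.2,0,0],[1.85,-5.2,0,0]]]'; python3 -m pendant '[[[0,0,0.5,0],[0,0,1,0],[0,0,1.5,0],[0,0,1.5,0],[0,0,1.5,0]]]';  python3 go.py 567.5 160 170 11.1
python3 - <<'E'
from h import *
c=cams.camera("side");save("sa",c,(220,80,320,180),6)
c=cams.camera("top");save("ta",c,(150,110,250,210),6)
E
```

```text
clock: 16.85
eef_pos: [568.4, 155.2, 185.3]
eef_rot: [-3.142, 0.0, 0.194]
wrist_force: [0.2, -0.2, -3.3]
finger_gap: 20.7
clock: 17.35
eef_pos: [568.5, 154.3, 170.3]
eef_rot: [3.142, 0.0, 0.193]
wrist_force: [-0.0, 0.5, -3.6]
finger_gap: 21.1
clock 17.35 pos [568.5 154.3 170.3] yaw 11.06 F [-0.   0.5 -3.6] gap 21.1
shift cm [ 0.01 -0.58  0.03] roll -0.001
```

View pics/sa.png

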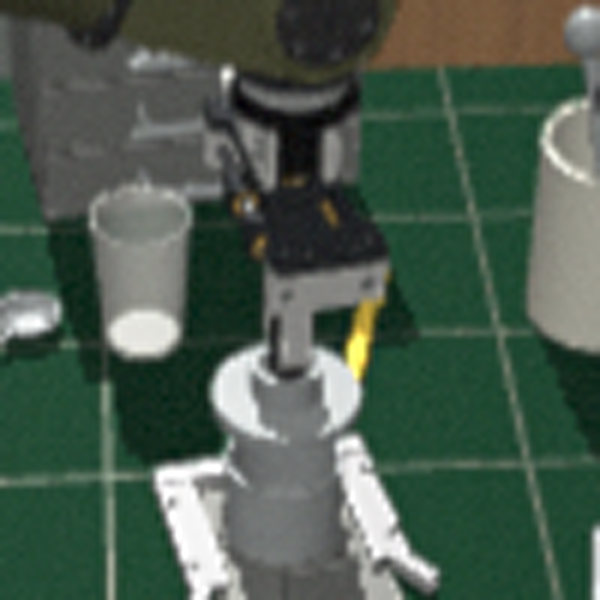

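View pics/ta.png

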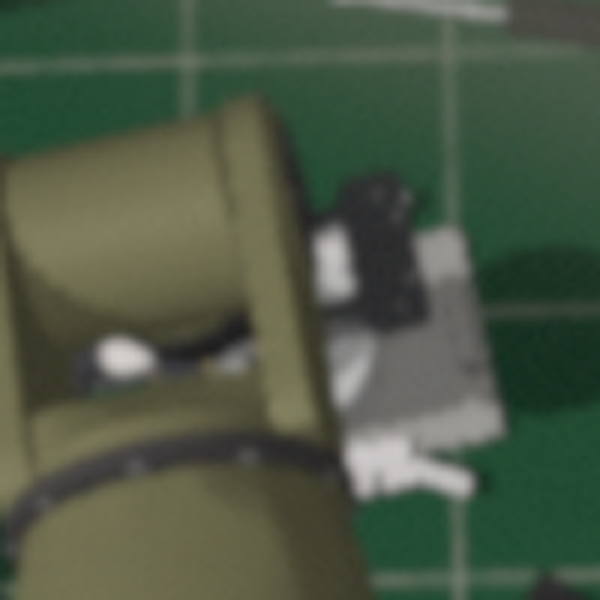

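```bash
cat > ext.py <<'E'
from h import *
def ext(c,x,y,z,r,o,k):
    a=np.linspace(0,2*np.pi,200);p=proj(c,np.stack([x+r*np.cos(a),y+r*np.sin(a),0*a+z],1))
    return np.round([*((p.min(0)-o+.5)*k-.5),*((p.max(0)-o+.5)*k-.5)],0)
E
python3 - <<'E'
from ext import *
c=cams.camera("side");o=[220,80]
for x,y in((568,154.3),(571,154.3),(568,158)):
  print(x,y,"deck top",ext(c,x,y,133.6,48,o,6),"skirt bot",ext(c,x,y,121.6,48,o,6),"collar top",ext(c,x,y,157.6,23,o,6))
print("cup rim",ext(c,567,160,72,40,o,6),"cup bot",ext(c,567,160,6,40,o,6))
save("sb",c,(250,120,295,180),12)
E
```

```text
568 154.3 deck top [210. 343. 359. 439.] skirt bot [210. 357. 358. 453.] collar top [249. 338. 322. 384.]
571 154.3 deck top [215. 343. 364. 439.] skirt bot [215. 357. 363. 453.] collar top [254. 338. 326. 384.]
568 158 deck top [210. 339. 359. 435.] skirt bot [210. 354. 358. 449.] collar top [249. 334. 321. 380.]
cup rim [221. 417. 341. 496.] cup bot [221. 488. 337. 568.]
```

View pics/sb.png

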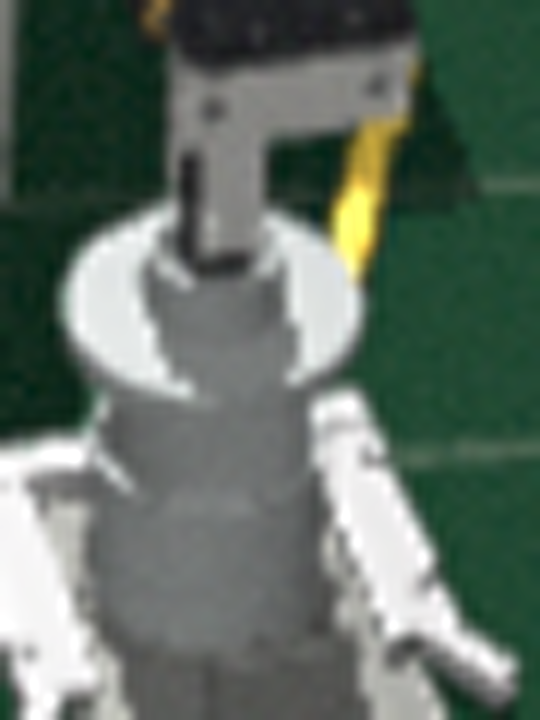

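```bash
python3 go.py 567.2 160 140 11.1; python3 -m pendant '[[[-0.02,-0.3,0.5,0],[-0.02,-0.6,1.2,0],[-0.02,-0.6,2,0],[-0.02,-0.6,2.8,0],[-0.02,-0.6,2.8,0]]]'; python3 go.py 567.2 160 140 11.1
```

```text
clock 17.5 pos [568.7 154.5 170.6] yaw 11.07 F [ 0.8 -0.  -3.3] gap 21.4
shift cm [-0.04 -0.57  3.06] roll -0.001
clock: 18.0
eef_pos: [566.6, 160.2, 140.7]
eef_rot: [3.142, 0.002, 0.193]
wrist_force: [-0.2, 0.2, -3.1]
finger_gap: 20.8
clock 18.0 pos [566.6 160.2 140.7] yaw 11.08 F [-0.2  0.2 -3.1] gap 20.8
shift cm [0.06 0.03 0.07] roll -0.0
```

```bash
python3 -m pendant '[[[0.03,0,0.3,0],[0.03,0,0.6,0],[0.03,0,0.9,0],[0.03,0,1.0,0]]]'
python3 - <<'E'
from h import *
c=cams.camera("side");save("sd",c,(245,120,295,180),12)
E
python3 go.py 567.2 160 118 11.1
```

```text
clock: 18.4
eef_pos: [567.4, 160.3, 132.1]
eef_rot: [3.142, 0.0, 0.193]
wrist_force: [-0.3, -0.5, -3.3]
finger_gap: 21.0
clock 18.45 pos [567.4 160.3 132.1] yaw 11.07 F [-0.7  0.1 -3.3] gap 20.8
shift cm [-0.03  0.03  1.41] roll -0.001
```

View pics/sd.png

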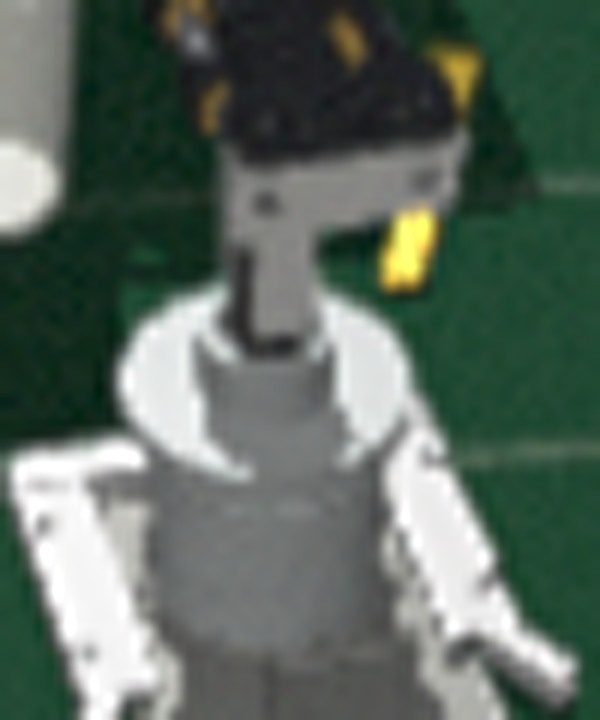

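```bash
python3 -m pendant '[[[0,0,0.2,0],[0,0,0.4,0]]]'; python3 -m pendant '[[[0,0,0.2,0],[0,0,0.4,0]]]';python3 -m pendant '[[[0,0,0.15,0],[0,0,0.3,0]]]'
```

```text
clock: 18.65
eef_pos: [567.6, 160.4, 128.4]
eef_rot: [-3.142, -0.0, 0.193]
wrist_force: [-0.1, 0.6, -2.7]
finger_gap: 21.2
clock: 18.85
eef_pos: [567.5, 160.4, 124.2]
eef_rot: [-3.142, 0.0, 0.193]
wrist_force: [0.3, -0.4, -3.0]
finger_gap: 21.1
clock: 19.05
eef_pos: [567.5, 160.4, 121.3]
eef_rot: [3.142, -0.0, 0.193]
wrist_force: [0.5, -0.9, -3.7]
finger_gap: 20.7
```

Past the rim level (129) with no contact, so the plug is in the mouth. The last millimetres go slowly.

```bash
python3 -m pendant '[[[0,0,0.1,0],[0,0,0.2,0]]]'; python3 -m pendant '[[[0,0,0.05,0],[0,0,0.1,0]]]';python3 -m pendant '[[[0,0,0.05,0],[0,0,0.1,0],[0,0,0.1,0]]]'
```

```text
clock: 19.25
eef_pos: [567.5, 160.4, 119.3]
eef_rot: [-3.142, -0.0, 0.193]
wrist_force: [0.4, 0.0, -3.0]
finger_gap: 21.0
clock: 19.45
eef_pos: [567.5, 160.4, 118.4]
eef_rot: [3.142, 0.0, 0.193]
wrist_force: [-0.0, 0.3, -4.0]
finger_gap: 21.3
clock: 19.75
eef_pos: [567.6, 160.4, 117.7]
eef_rot: [-3.142, -0.0, 0.193]
wrist_force: [-0.7, 0.0, 0.5]
finger_gap: 21.3
```

```bash
python3 -m pendant '[[[0,0,0,0],[0,0,0,0],[0,0,0,0],[0,0,0,0]]]' 0.1; python3 -m pendant '[[[0,0,-0.5,0],[0,0,-1.5,0],[0,0,-3,0],[0,0,-5,0],[0,0,-7,0]]]' 0.5
python3 - <<'E'
from h import *
c=cams.camera("side");save("se",c,(235,110,305,180),9)
E
python3 go.py 567.5 160.4 90 11.1
```

```text
clock: 20.15
eef_pos: [567.6, 160.4, 117.5]
eef_rot: [-3.142, -0.0, 0.193]
wrist_force: [-0.0, -0.3, 0.4]
finger_gap: 49.3
clock: 20.65
eef_pos: [567.6, 160.4, 189.5]
eef_rot: [-3.142, -0.001, 0.193]
wrist_force: [-0.7, -0.5, -0.1]
finger_gap: 70.5
clock 20.7 pos [568.7 160.7 193.2] yaw 11.08 F [ 1.1 -0.4  3.9] gap 70.4
shift cm [-1.900e-01  1.000e-02  1.032e+01] roll -0.0
```

View pics/se.png

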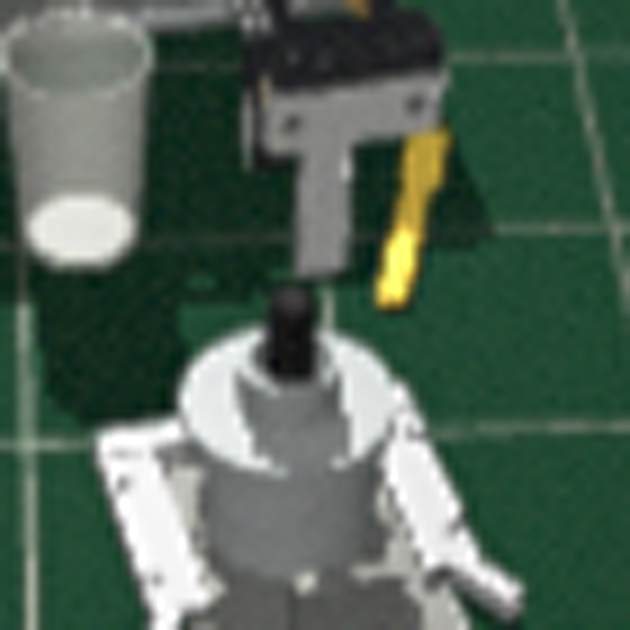

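Run:
```python
from ext import *
cs=cams.camera("side");o=[245,125]
for x,y in((567.5,160.4),(570.5,160.4),(567.5,163.4)):
  print(x,y,"deck top",ext(cs,x,y,81,48,o,15),"skirt",ext(cs,x,y,69,48,o,15),"collar top",ext(cs,x,y,105,23,o,15),"knobtop",ext(cs,x,y,138,11,o,15))
save("sf",cs,(245,125,290,165),15)
```

```text
567.5 160.4 deck top [150. 322. 510. 561.] skirt [150. 356. 509. 595.] collar top [244. 313. 419. 428.] knobtop [292. 245. 377. 300.]
570.5 160.4 deck top [161. 321. 522. 561.] skirt [161. 355. 520. 594.] collar top [256. 313. 431. 427.] knobtop [303. 245. 388. 299.]
567.5 163.4 deck top [149. 315. 509. 553.] skirt [149. 348. 507. 587.] collar top [244. 306. 418. 420.] knobtop [291. 238. 376. 292.]
```

View pics/sf.png

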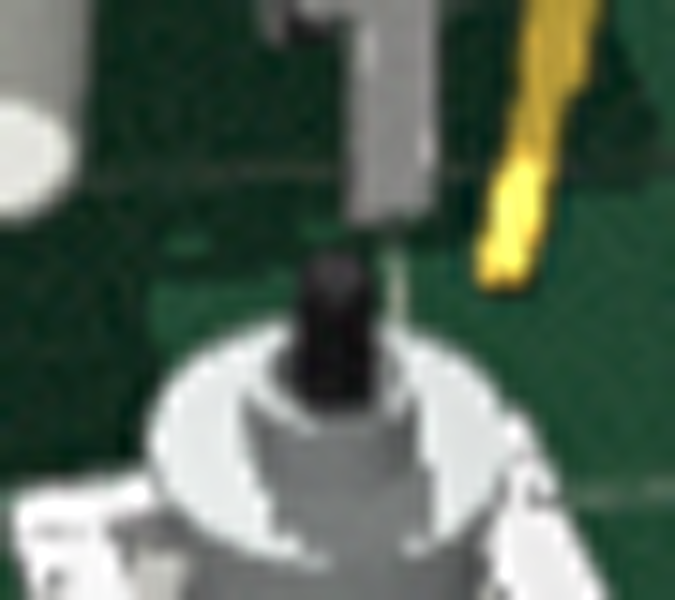

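```bash
python3 go.py 567.4 160.4 92 11.1; python3 -m pendant '[[[0,0,2,0],[0,0,4,0],[0,0,6,0],[0,0,6,0],[0,0,6,0]]]'; python3 go.py 567.4 160.4 92 11.1
```

```text
clock 20.75 pos [568.7 160.7 191.4] yaw 11.07 F [-0.1  0.1  0.2] gap 70.3
shift cm [-0.19  0.    9.93] roll -0.0
clock: 21.25
eef_pos: [567.5, 160.4, 127.8]
eef_rot: [3.142, 0.0, 0.193]
wrist_force: [0.8, 0.6, 0.8]
finger_gap: 70.4
clock 21.25 pos [567.5 160.4 127.8] yaw 11.08 F [0.8 0.6 0.8] gap 70.4
shift cm [-0.01 -0.    3.58] roll -0.0
```

```bash
python3 -m pendant '[[[0,0,1,0],[0,0,2,0],[0,0,3,0],[0,0,3.5,0],[0,0,3.5,0]]]'; python3 go.py 567.4 160.4 92 11.1
python3 - <<'E'
from h import *
c=cams.camera("side");save("sg",c,(235,110,305,180),9)
E
```

```text
clock: 21.75
eef_pos: [567.1, 160.3, 91.4]
eef_rot: [3.142, 0.002, 0.193]
wrist_force: [1.1, -0.3, -0.6]
finger_gap: 70.5
clock 21.75 pos [567.1 160.3  91.4] yaw 11.07 F [ 1.1 -0.3 -0.6] gap 70.5
shift cm [ 0.03 -0.   -0.06] roll -0.0
```

View pics/sg.png

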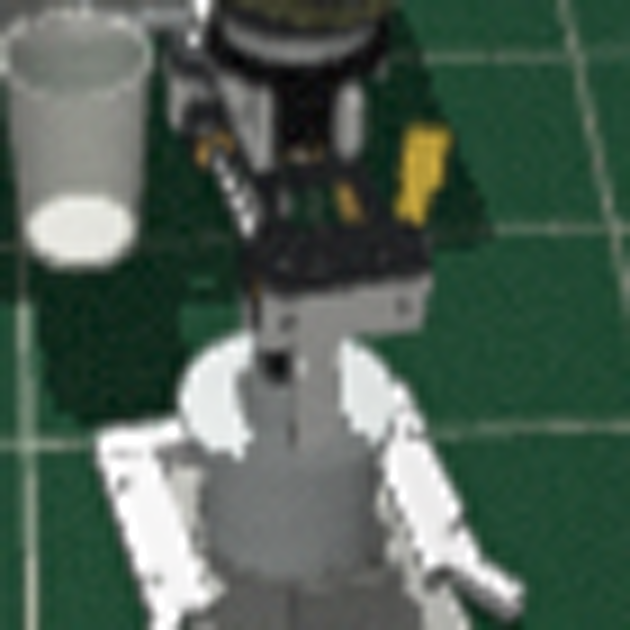

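```bash
python3 -m pendant '[[[0,0,0,0],[0,0,0,0],[0,0,0,0],[0,0,0,0],[0,0,0,0]]]' -1 20;python3 -m pendant '[[[0,0,0,0],[0,0,0,0]]]' - 25
```

```text
clock: 22.3
eef_pos: [567.6, 160.4, 92.6]
eef_rot: [-3.142, -0.0, 0.193]
wrist_force: [-1.2, 0.7, 2.5]
finger_gap: 45.1
clock: 22.5
eef_pos: [567.6, 160.4, 92.6]
eef_rot: [-3.142, -0.0, 0.193]
wrist_force: [-0.8, 0.2, 4.3]
finger_gap: 44.7
```

Gripped, with a gap of about 45 on the 46 mm collar. Now lifting straight up, slowly at first.

```bash
python3 -m pendant '[[[0,0,-0.1,0],[0,0,-0.2,0],[0,0,-0.4,0],[0,0,-0.6,0],[0,0,-0.9,0]]]';python3 -m pendant '[[[0,0,-0.3,0],[0,0,-0.6,0],[0,0,-0.9,0],[0,0,-1.2,0],[0,0,-1.5,0]]]'
python3 - <<'E'
from h import *
c=cams.camera("side");save("sh",c,(235,110,305,180),9)
E
```

```text
clock: 23.0
eef_pos: [567.4, 160.4, 101.4]
eef_rot: [3.142, 0.0, 0.193]
wrist_force: [0.3, 0.3, -1.9]
finger_gap: 45.1
clock: 23.5
eef_pos: [567.5, 160.4, 116.7]
eef_rot: [-3.142, -0.0, 0.193]
wrist_force: [-0.4, -1.0, -1.7]
finger_gap: 45.1
```

View pics/sh.png

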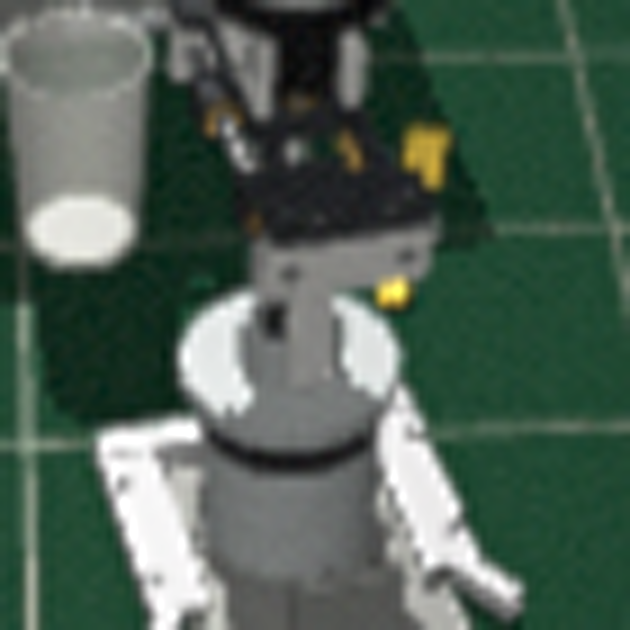

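The cover is rising alone: the black flange stays on the cup rim at (285,460) and the wrist load is 1.2–1.9 N. Continuing up.

```bash
python3 -m pendant '[[[0,0,-0.6,0],[0,0,-1.2,0],[0,0,-1.8,0],[0,0,-2.4,0],[0,0,-3,0]]]';python3 -m pendant '[[[0,0,-0.8,0],[0,0,-1.6,0],[0,0,-2.4,0],[0,0,-3.2,0],[0,0,-4,0]]]';python3 -m pendant '[[[0,0,-0.6,0],[0,0,-1.0,0],[0,0,-1.2,0],[0,0,-1.2,0],[0,0,-1.2,0]]]'
python3 - <<'E'
from h import *
c=cams.camera("side");save("si",c,(225,80,325,180),6);save("sfull",c,k=1.5)
c=cams.camera("top");save("tfull",c,k=1.5)
E
```

```text
clock: 24.05
eef_pos: [567.5, 160.4, 147.0]
eef_rot: [3.142, -0.0, 0.193]
wrist_force: [0.2, 0.0, -1.8]
finger_gap: 44.7
clock: 24.55
eef_pos: [567.5, 160.4, 187.1]
eef_rot: [-3.142, -0.0, 0.193]
wrist_force: [-0.8, -0.0, -1.6]
finger_gap: 45.0
clock: 25.05
eef_pos: [567.4, 160.4, 198.1]
eef_rot: [3.142, 0.001, 0.193]
wrist_force: [-0.2, 0.5, -1.3]
finger_gap: 44.4
```

View pics/si.png

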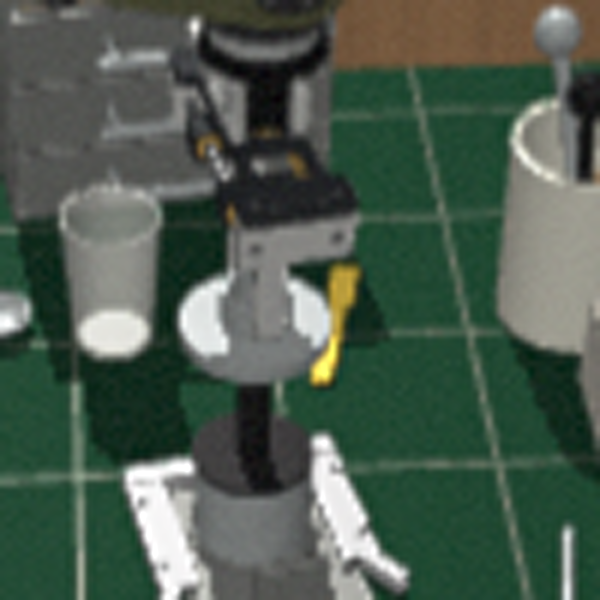

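View pics/tfull.png

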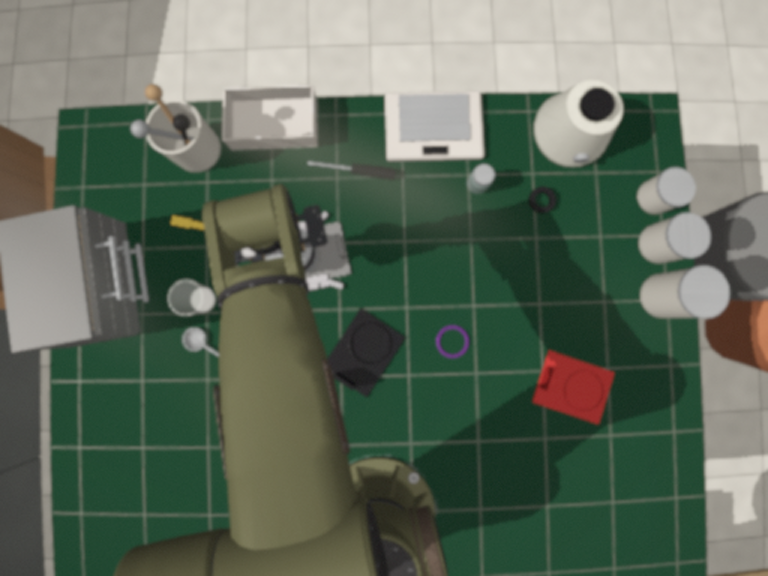

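View pics/sfull.png

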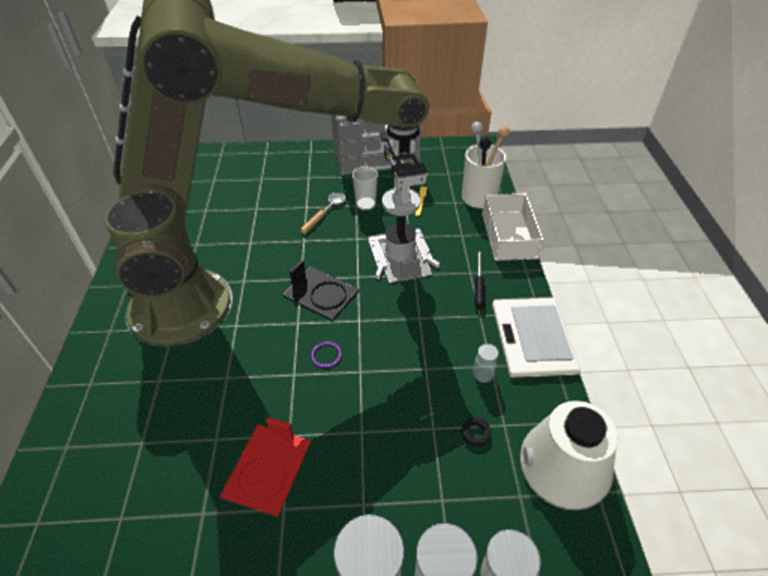

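Run:
```python
from ext import *
from fit2 import rect
c=cams.camera("side")
print("flange top",ext(c,567.4,160.4,77,41,[225,80],6))
T=np.array([568.6,160.6]);a=np.radians(101.05);u=np.array([np.cos(a),np.sin(a)]);v=np.array([-u[1],u[0]])
print("tray trailing corners",(proj(c,[[*(T-103*u+s*60*v),6] for s in(1,-1)]))*1.5)
c=cams.camera("top");print((proj(c,[[*(T-103*u+s*60*v),6] for s in(1,-1)]))*1.5)
s=manip.read_state();print(s["clock"],s["finger_gap"],s["wrist_force"])
```

```text
flange top [190. 410. 313. 491.]
tray trailing corners [[387.84947316 281.23939928]
 [431.64948041 273.20768038]]
[[350.04419367 272.37564145]
 [338.73848133 220.70480882]]
25.25 44.50939071042986 [ 0.27145667  0.01662936 -1.86861979]
```

```bash
python3 -c "
from cell import manip
print(manip.sign_off())"
```

```text
the job is handed in; nothing more can be done
None
```

The job is done and handed in at about 25.3 s: the tray is home with the cup on it, the inner lid is seated, and the gripper still holds the cover above it.

- **Tray:** I pinched the grey tray by its fin and slid it into the holder until it met the stop. The wrist force peaked at about 34 N there, and the top view showed no gap at the stop.
- **Lids:** I carried the pair by the knob and lowered it into the cup. The plug passed the rim without touching, and contact came at the seating height I had worked out, 117.7 mm at the TCP.
- **Cover:** I lifted it straight up by its collar, 105.5 mm. Its skirt is about 36 mm above the knob top, and the gripper holds it at 25 N.

In the last pictures the inner lid's flange lies level on the cup, within a pixel or so (about 1 mm) of where it should be seated. The tray is still home, and I saw none of the other things moved.

Two small disagreements turned up:
- The gripper read about 1 mm under the true size on the knob and the collar.
- The two cameras differed by 1–2 mm on the tray and lid, and by up to 7 mm along the slide on the holder. For the holder I mostly used the top view, and contact with the stop then confirmed its position.

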